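# Size an unmarked reactor probe on the port gauge

### The job

The unmarked reactor probe hanging alone in the single white stand has to be sized on the port gauge: put its shaft into the widest hole first, then step down hole by hole until one turns it away, resting the nose squarely on that mouth and pressing only lightly. Then hang the probe in the narrowest hole that its shaft does pass through, upright and pushed down gently until its brass taper is snug in the mouth, and let go. Never force it, and leave the other two probes and everything else where they are.

Things in the scene. Friction and masses are not known exactly. Their poses are not given: they have to be found in the camera images.
- probe_1_head (a point): Middle of the head of one of three look-alike upright reactor probes, on the axis, 27 mm above the underside of its shoulder and 99 mm above its nose: grip here. The head is black plastic, round, 22 mm thick, from 5 to 42 mm above the underside of the shoulder, with a steel plug 13 mm thick and 8 mm high on top. z points up, from nose to head.
- probe_2_head (a point): Middle of the head of one of three look-alike upright reactor probes, on the axis, 27 mm above the underside of its shoulder and 99 mm above its nose: grip here. The head is black plastic, round, 22 mm thick, from 5 to 42 mm above the underside of the shoulder, with a steel plug 13 mm thick and 8 mm high on top. z points up, from nose to head.
- probe_3_head (a point): Middle of the head of one of three look-alike upright reactor probes, on the axis, 27 mm above the underside of its shoulder and 99 mm above its nose: grip here. The head is black plastic, round, 22 mm thick, from 5 to 42 mm above the underside of the shoulder, with a steel plug 13 mm thick and 8 mm high on top. z points up, from nose to head.
- probe_1: Whole probe of point probe_1_head, 122 mm long, about 0.12 kg. Origin: underside of its shoulder (steel disc, 28 x 5 mm), on the axis, z up. Below it a brass taper 8 mm high, at its top 6 mm and at its foot 0 mm thicker than the shaft; then the straight steel shaft. The three shafts are 9, 11.5 and 14 mm thick, unmarked; which has which is not known.
- probe_1_nose (a point): Centre of the flat end of that probe's shaft, 72 mm below the underside of its shoulder; the edge round it has a 1.5 mm chamfer.
- probe_2: Whole probe of point probe_2_head, 122 mm long, about 0.12 kg. Origin: underside of its shoulder (steel disc, 28 x 5 mm), on the axis, z up. Below it a brass taper 8 mm high, at its top 6 mm and at its foot 0 mm thicker than the shaft; then the straight steel shaft. The three shafts are 9, 11.5 and 14 mm thick, unmarked; which has which is not known.
- probe_2_nose (a point): Centre of the flat end of that probe's shaft, 72 mm below the underside of its shoulder; the edge round it has a 1.5 mm chamfer.
- probe_3: Whole probe of point probe_3_head, 122 mm long, about 0.12 kg. Origin: underside of its shoulder (steel disc, 28 x 5 mm), on the axis, z up. Below it a brass taper 8 mm high, at its top 6 mm and at its foot 0 mm thicker than the shaft; then the straight steel shaft. The three shafts are 9, 11.5 and 14 mm thick, unmarked; which has which is not known.
- probe_3_nose (a point): Centre of the flat end of that probe's shaft, 72 mm below the underside of its shoulder; the edge round it has a 1.5 mm chamfer.
- hole_1 (a point): Centre of the mouth of the widest hole of the gauge plate, 15 mm in diameter, at the plate's upper face (90 mm above the worktop), going straight down through the 15 mm plate, mouth chamfered 1 mm; 1 punched dot beside it. z up. Holes 40 mm apart in a row. In the hole 1 mm wider than its shaft a probe wedges by its taper, shoulder 5.5 mm above the plate; in wider ones it sinks to under 3 mm.
- hole_2 (a point): Centre of the mouth of the second widest hole of the gauge plate, 12.5 mm in diameter, at the plate's upper face (90 mm above the worktop), going straight down through the 15 mm plate, mouth chamfered 1 mm; 2 punched dots beside it. z up. Holes 40 mm apart in a row. In the hole 1 mm wider than its shaft a probe wedges by its taper, shoulder 5.5 mm above the plate; in wider ones it sinks to under 3 mm.
- hole_3 (a point): Centre of the mouth of the second narrowest hole of the gauge plate, 10 mm in diameter, at the plate's upper face (90 mm above the worktop), going straight down through the 15 mm plate, mouth chamfered 1 mm; 3 punched dots beside it. z up. Holes 40 mm apart in a row. In the hole 1 mm wider than its shaft a probe wedges by its taper, shoulder 5.5 mm above the plate; in wider ones it sinks to under 3 mm.
- hole_4 (a point): Centre of the mouth of the narrowest hole of the gauge plate, 7.5 mm in diameter, at the plate's upper face (90 mm above the worktop), going straight down through the 15 mm plate, mouth chamfered 1 mm; 4 punched dots beside it. z up. Holes 40 mm apart in a row. In the hole 1 mm wider than its shaft a probe wedges by its taper, shoulder 5.5 mm above the plate; in wider ones it sinks to under 3 mm.
- gauge: The port gauge, fixed: an aluminium plate 56 x 176 mm, 15 mm thick, upper face at 90 mm, on four steel pillars over a grey base plate 74 x 194 mm. Origin under its centre on the worktop; the four holes lie along its y axis at +60 (widest), +20, -20 and -60 mm (narrowest).
- stand_well (a point): Centre of the mouth of the only well of the single probe stand, a fixed white block 52 x 52 mm, 90 mm high, on a dark foot 66 x 66 mm. The well is 22 mm in diameter and goes right down; the probe to be sized hangs in it by its shoulder, a millimetre or so off centre.
- rest_1 (a point): One of the two 22 mm wells of the double rest, a fixed white block 52 x 116 mm, 90 mm high, on a dark foot; centre of the mouth. Another probe hangs in it, not to be touched.
- rest_2 (a point): The other well of the double rest, 64 mm from the first; a probe hangs in it too, not to be touched.
- brown_bottle: Brown bottle with a red cap, 48 mm thick, 92 mm high, bystander; origin under its centre.
- boat: Small white open weighing boat, 76 x 86 x 18 mm, bystander; origin under its centre.
Mind the look-alikes: they are no part of the job. What is shaped like the probe_2 but orange or pink is not meant.

How it is judged:
By the outcome, as a careful person would: the job done as asked, in the order asked, and still so for the second after the job is handed in, with the robot touching nothing.
It also fails if it takes over 54 s, if anything falls off the work surface, if the arm or the gripper's body presses on something with over 40 N, if the wrist force passes 120 N, or if a joint passes its speed limit or range.

### The arm

A 6-joint arm with a two-finger parallel gripper is mounted at the origin on a cart in front of the work surface, level with it; the furniture and walls round the work are solid. World frame = base frame: x ahead of the robot, y to its left, z up, the work surface at z = 0. Lengths are in m, angles in rad, forces in N, time in s.
With the tool pointing down it reaches from about 0.35 to 0.775 m from the base axis. Payload 7.3 kg.
Tool frame: the origin (TCP) lies midway between the tips of the shut fingers; the grasp point (between the pads) lies 19 mm behind it; z points along the fingers, y is the line along which they close (so a half turn about z gives the same grasp; the last joint's range is limited). The gripper opens to 92 mm and grips with 3 to 60 N. Pads are 19 mm wide; open, the fingers measure 130 mm over their backs; the gripper's body (75 mm by 190 mm) begins 47 mm behind the grasp point.
Start: joints at [0.966, 0.342, 1.524, -0, 1.275, -0.146], TCP at [0.232, 0.471, 0.227] pointing down, gripper open.
Joint ranges: [-2.53, 2.53], [-0.77, 2.02], [0.04, 2.7], [-1, 4.14], [0.28, 2.66], [-3.11, 3.11]. Speed limits (rad/s): [2.57, 2.57, 3.14, 3.14, 3.14, 3.14].

### API

Orientations are given as [roll, pitch, yaw] about the fixed x, y, z axes, in that order (R = Rz(yaw) Ry(pitch) Rx(roll)).
In Python, from cell import monitor, vision, workorder gives the robot as it stands.
- The arm moves only by the tool move_arm, never from a script. Its argument "rows" is a list of rows, each a list of 5 numbers: the shift along the world's x, y, z in mm, then the turn about the world's z in rad, then the closure, from -1 (fully open) to 1 (shut). A call has 1 to 12 rows; each row shifts and turns the commanded pose from where the row before left it; what a row does not reach is not made up. A row lasts 1/10 s, in which the tool goes at most 50 mm and 8.59 degrees, less where a joint would pass 70% of its speed; a pose out of reach is approached as far as the arm can. A call is refused whole if a number of a shift passes 50 or a number of a turn 0.15, either way. A call with a gripper value outside its range is refused whole. The fingers move at their own pace and stop on an object; "newtons" is the grip in N (left out, the last holds). Time passes only in rows, so rows that do not move let the fingers close. It gives the time, the measured TCP pose, the force, the opening and the grip force at its end, in the units of the state.
- monitor.observe(): the state, without advancing time (a new reading comes with each control period).
- vision.read_camera(name): name is "scene" or "top"; returns the picture (384x512x3 uint8, red, green, blue); there is no depth.
- vision.get_calibration(name): a dict with "K" (3x3 intrinsics, pixels), "T" (4x4, takes a point from camera to world coordinates). Camera axes: x right, y up, looking along -z (the intrinsics and any distortion apply to the point x, -y, -z); pixel columns grow to the right and rows downward; lengths in m; the calibration is good to about 2 mm. A picture is of the moment at which its call begins. get_calibration takes no time and is no camera call.
- workorder.hand_in(): hands the job in; it is judged then, once.
The state is a dict: "time": time; "qpos": joint angles; "qvel": joint speeds; "joint_efforts": joint torques, N m; "tool_pos": TCP position; "tool_rot": TCP orientation; "contact_force": force on the tool from outside, world axes, zero at the start; "torque": the same for the moment, N m; "opening": finger opening in m; "grip_force": force on a finger pad.
Only numpy, scipy, OpenCV 4.12 (cv2) and the standard library are available. Lean on these libraries where they do the work, as an engineer would, in place of code of your own. Each camera call takes 0.05 s, during which the arm holds its last target. There are 200 camera calls.

## Working session

There is one attempt and no reset: what is moved stays moved. The work goes in short steps, Python scripts to look and compute and a tool call to move; the robot and the scene stay as the last step left them, time stands still between calls to the robot, and variables do not carry over. Pictures are saved under pics/ and viewed, at most 10 in all, crops included, and the job is handed in when it is done.

Besides the shell and the picture viewer there is one more tool, called after ">>>" by a JSON object that holds its "op" and its "data", one argument or row to a line. move_arm: Moves the arm, as the interface text tells. Its arguments: {"type":"object","properties":{"rows":{"type":"array","items":{"type":"array","items":{"type":"number"}}},"newtons":{"type":"number"}},"required":["rows"]}

```bash
mkdir -p pics; ls; python3 - <<'E'
from cell import monitor, vision
import cv2,numpy as np
np.set_printoptions(precision=4,suppress=True)
for n in("scene","top"):
    cv2.imwrite(f"pics/{n}0.png",cv2.cvtColor(vision.read_camera(n),cv2.COLOR_RGB2BGR))
    c=vision.get_calibration(n); print(n,c)
print(monitor.observe())
E
```

```text
pics
scene {'K': array([[399.5111,   0.    , 257.5905],
       [  0.    , 399.5111, 191.6972],
       [  0.    ,   0.    ,   1.    ]]), 'T': array([[ 0.8649,  0.3853, -0.3215,  0.2764],
       [-0.5019,  0.6677, -0.5498, -0.2283],
       [ 0.0028,  0.6369,  0.7709,  0.7726],
       [ 0.    ,  0.    ,  0.    ,  1.    ]])}
top {'K': array([[381.538 ,   0.    , 254.3392],
       [  0.    , 381.538 , 189.6526],
       [  0.    ,   0.    ,   1.    ]]), 'T': array([[ 0.0023,  0.9945, -0.1048,  0.4647],
       [-0.9994, -0.0012, -0.0335,  0.2327],
       [-0.0334,  0.1048,  0.9939,  0.9437],
       [ 0.    ,  0.    ,  0.    ,  1.    ]])}
{'time': 0.1, 'qpos': array([ 0.966 ,  0.3426,  1.5249, -0.    ,  1.2754, -0.146 ]), 'qvel': array([-0.0014, -0.0014, -0.0026,  0.0003, -0.0008,  0.001 ]), 'joint_efforts': array([  0.0008, -43.2004, -24.4693,   0.0718,   0.0526,  -0.    ]), 'tool_pos': array([0.2323, 0.4704, 0.2261]), 'tool_rot': array([-3.1402, -0.0002,  2.6828]), 'contact_force': array([-0.0859,  0.3531,  0.27  ]), 'torque': array([ 0.0406, -0.0138, -0.0068]), 'grip_force': 0.0, 'opening': 0.09192892051679546}
```

View pics/scene0.png

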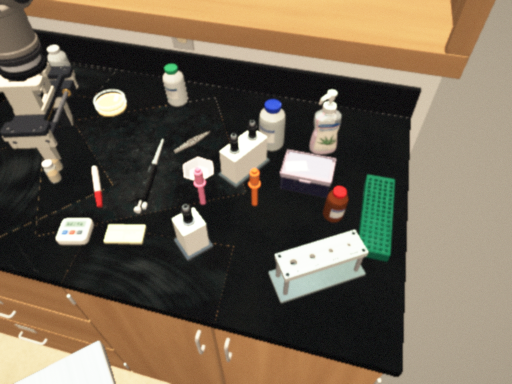

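View pics/top0.png

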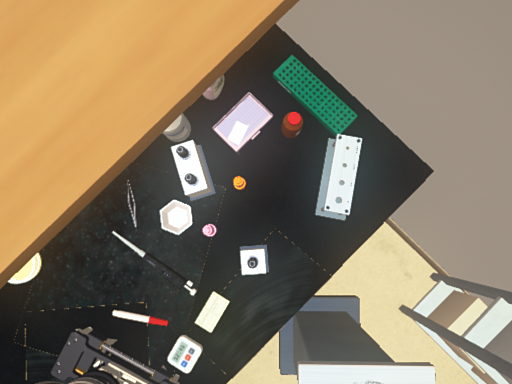

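The scene picture shows the single stand with its probe (around 187,215), the gauge (320,257), the double rest (245,150), and the orange and pink decoys (254,185 and 200,185). In the top picture the stand is at (254,261) and the gauge at (342,177). Next I'll enlarge both.

```bash
python3 - <<'E'
import cv2,numpy as np
t=cv2.imread("pics/top0.png");s=cv2.imread("pics/scene0.png")
a=cv2.resize(t[125:225,305:375],None,fx=6,fy=6,interpolation=cv2.INTER_CUBIC)
b=cv2.resize(t[236:286,230:280],None,fx=6,fy=6,interpolation=cv2.INTER_CUBIC)
im=np.zeros((600,780,3),np.uint8);im[:600,:420]=a;im[:300,440:740]=b
cv2.imwrite("pics/c1.png",im)
a=cv2.resize(s[225:305,260:370],None,fx=5,fy=5,interpolation=cv2.INTER_CUBIC)
b=cv2.resize(s[195:265,165:215],None,fx=5,fy=5,interpolation=cv2.INTER_CUBIC)
im=np.zeros((400,800,3),np.uint8);im[:400,:550]=a;im[:350,550:800]=b
cv2.imwrite("pics/c2.png",im)
E
```

```text
(no output)
```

View pics/c1.png

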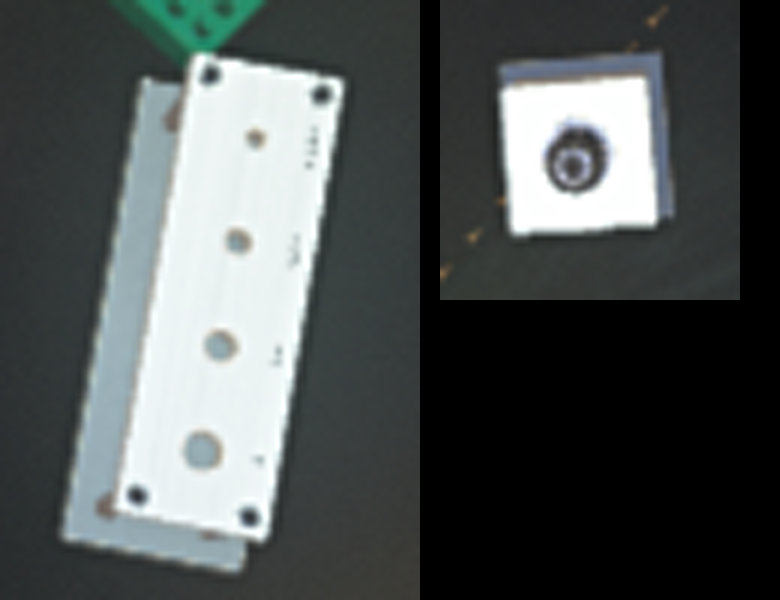

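View pics/c2.png

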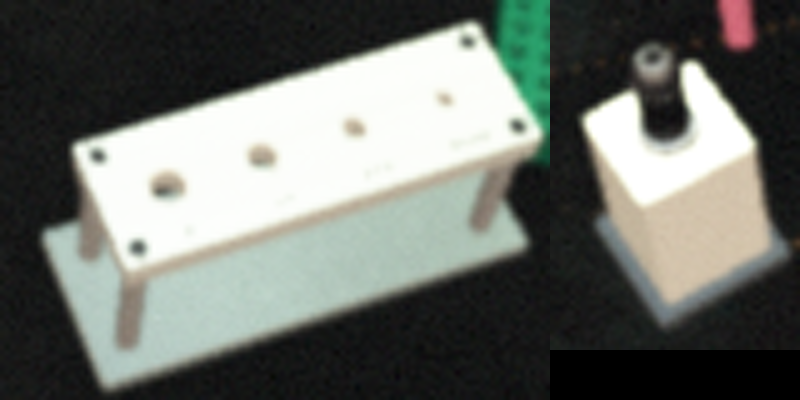

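Top crop: hole centres at crop pixels (202,450), (221,345), (238,241) and (256,139), running from 1 dot to 4 dots, with the probe plug at (573,163). Scene crop: holes at (168,185), (262,155), (354,127) and (445,99), with the plug at (655,52). I'll fit poses from both views.

```bash
cat > h.py <<'E'
import numpy as np
from cell import vision
from scipy.optimize import least_squares
cal={n:vision.get_calibration(n) for n in("scene","top")}
def ray(n,u,v,z):
    c=cal[n];K=c["K"];T=c["T"]
    d=T[:3,:3]@np.array([(u-K[0,2])/K[0,0],-(v-K[1,2])/K[1,1],-1]);o=T[:3,3]
    return o+d*(z-o[2])/d[2]
def proj(n,P):
    c=cal[n];K=c["K"];T=c["T"];p=np.linalg.inv(T)@np.append(P,1)
    return np.array([K[0,2]-K[0,0]*p[0]/p[2],K[1,2]+K[1,1]*p[1]/p[2]])
E
python3 - <<'E'
from h import *
np.set_printoptions(precision=4,suppress=True)
f=lambda p,k,o:(np.array(p)+.5)/k-.5+np.array(o)
H={"top":f([(202,450),(221,345),(238,241),(256,139)],6,(305,125)),
"scene":f([(168,185),(262,155),(354,127),(445,99)],5,(260,225))}
P={"top":f((133,163),6,(230,236)),"scene":f((105,52),5,(165,195))}
loc=[60,20,-20,-60]
for n in H:
    X=np.array([ray(n,*p,.09) for p in H[n]])[:,:2]
    c=X.mean(0);d=sum(l*(x-c) for l,x in zip(loc,X));a=d/np.linalg.norm(d)
    print(n,X.ravel(),"c",c,"dir",a,"scale",np.linalg.norm(d)/8000*1000)
    print(" probe top",ray(n,*P[n],.140))
# stand mouth corners
for n,cs in {"top":f([(58,82),(210,76),(220,226),(72,236)],6,(230,236)),"scene":f([(35,120),(140,63),(205,145),(98,204)],5,(165,195))}.items():
    Q=np.array([ray(n,*p,.09) for p in cs])[:,:2];print(n,Q.ravel(),Q.mean(0))
E
```

```text
top [0.5322 0.0744 0.5715 0.0665 0.6108 0.0593 0.6496 0.0517] c [0.591 0.063] dir [-0.9821  0.1882] scale 0.9964740733168975
 probe top [0.3967 0.2649 0.14  ]
scene [0.5327 0.0722 0.5719 0.0649 0.6108 0.0571 0.6501 0.0493] c [0.5914 0.0609] dir [-0.9815  0.1916] scale 0.9964151729629132
 probe top [0.3984 0.265  0.14  ]
top [0.4218 0.2947 0.4243 0.2385 0.3699 0.2349 0.366  0.2892] [0.3955 0.2643]
scene [0.3681 0.2854 0.4186 0.291  0.4243 0.2382 0.3742 0.2335] [0.3963 0.262 ]
```

>>> {"op": "move_arm", "data": {
  "rows": [
    [16.5,-20.5,0,0,-1],
    [16.5,-20.5,0,0,-1],
    [16.5,-20.5,0,0,-1],
    [16.5,-20.5,0,0,-1],
    [16.5,-20.5,0,0,-1],
    [16.5,-20.5,-10,0,-1],
    [16.5,-20.5,-10,0,-1],
    [16.5,-20.5,-10,0,-1],
    [16.5,-20.5,-10,0,-1],
    [16.5,-20.5,-10,0,-1],
    [0,0,0,0,-1],
    [0,0,0,0,-1]
  ],
  "newtons": 25
}}

```text
time: 1.3
tool_pos: [0.3973, 0.2655, 0.1765]
tool_rot: [-3.141, -0.001, 2.681]
contact_force: [-0.3, 0.3, 1.0]
opening: 0.0922
grip_force: 0.0
```

>>> {"op": "move_arm", "data": {
  "rows": [
    [0,0,-20,0,-1],
    [0,0,-20,0,-1],
    [0,0,-20,0,-1],
    [0,0,-12,0,-1],
    [0,0,-6,0,-1],
    [0,0,0,0,-1],
    [0,0,0,0,0],
    [0,0,0,0,0.2],
    [0,0,0,0,0.4],
    [0,0,0,0,0.5],
    [0,0,0,0,0.6],
    [0,0,0,0,0.7]
  ]
}}

```text
time: 2.5
tool_pos: [0.3976, 0.2657, 0.0988]
tool_rot: [3.141, 0.0, 2.683]
contact_force: [-0.4, 0.2, -1.0]
opening: 0.048
grip_force: 0.0
```

>>> {"op": "move_arm", "data": {
  "rows": [
    [0,0,0,0,1],
    [0,0,0,0,1],
    [0,0,0,0,1],
    [0,0,0,0,1]
  ]
}}

```text
time: 2.9
tool_pos: [0.3974, 0.2657, 0.0987]
tool_rot: [-3.141, -0.0, 2.683]
contact_force: [0.4, -1.2, 0.6]
opening: 0.0213
grip_force: 25.0
```

>>> {"op": "move_arm", "data": {
  "rows": [
    [0,0,10,0,1],
    [0,0,20,0,1],
    [0,0,30,0,1],
    [0,0,30,0,1],
    [0,0,20,0,1],
    [14.5,-19,0,0,1],
    [20,-29,0,0,1],
    [25,-36,0,0,1],
    [25,-36,0,0,1],
    [20,-29,0,0,1],
    [15,-22,0,0,1],
    [10,-14,0,0,1]
  ]
}}

```text
time: 4.1
tool_pos: [0.5279, 0.079, 0.2091]
tool_rot: [3.142, 0.0, 2.681]
contact_force: [-0.5, 1.0, -2.3]
opening: 0.0212
grip_force: 25.0
```

>>> {"op": "move_arm", "data": {
  "rows": [
    [5,-7,0,0,1],
    [0,0,0,0,1],
    [0,0,0,0,1],
    [0,0,0,0,1]
  ]
}}

```text
time: 4.5
tool_pos: [0.5314, 0.0748, 0.2089]
tool_rot: [3.141, -0.0, 2.684]
contact_force: [0.3, 0.9, -2.0]
opening: 0.0214
grip_force: 25.0
```

```bash
python3 - <<'E'
from h import *
import cv2
from cell import monitor
o=monitor.observe();print(o["tool_pos"],o["tool_rot"],o["contact_force"],o["opening"])
im=np.zeros((600,800,3),np.uint8)
for i,n in enumerate(("scene","top")):
    a=cv2.cvtColor(vision.read_camera(n),cv2.COLOR_RGB2BGR);cv2.imwrite(f"pics/{n}1.png",a)
    u,v=proj(n,[.532,.0733,.125]).astype(int);print(n,u,v)
    c=a[v-50:v+50,u-33:u+33];im[:,i*400:i*400+396]=cv2.resize(c,None,fx=6,fy=6,interpolation=cv2.INTER_CUBIC)
cv2.imwrite("pics/c3.png",im)
E
```

```text
[0.53138957 0.07482926 0.20887453] [ 3.14137545e+00 -3.54111449e-04  2.68418946e+00] [ 0.26884576  0.92365982 -1.98237895] 0.02136951249564285
scene 293 251
top 341 198
```

View pics/c3.png

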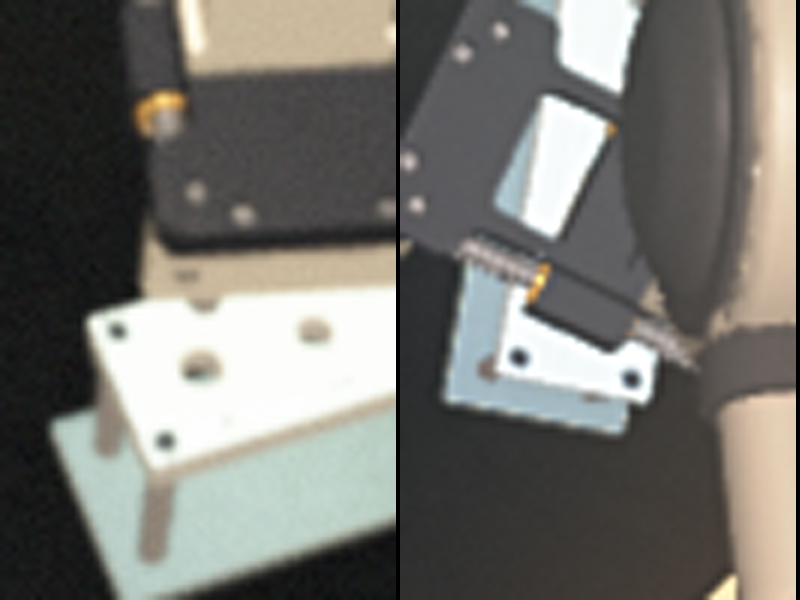

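Scene view: the nose tip is just visible below the gripper at crop (204,311), with hole 1 at (201,366). The top view is blocked by the gripper.

```bash
python3 - <<'E'
from h import *
import cv2
np.set_printoptions(precision=4,suppress=True)
f=lambda x,y:((x+.5)/6-.5+293-33,(y+.5)/6-.5+251-50)
print("hole",ray("scene",*f(201,366),.09))
for y in(308,311,314):
  p=ray("scene",*f(204,y),.128);print("nose near rim",p, "ctr r4.5", p[:2]+.0045*np.array([.65,.76]))
a=cv2.imread("pics/scene1.png",0)
print(a[245:255,284:302])
E
```

```text
hole [0.5325 0.0723 0.09  ]
nose near rim [0.5303 0.0722 0.128 ] ctr r4.5 [0.5332 0.0756]
nose near rim [0.5297 0.0713 0.128 ] ctr r4.5 [0.5326 0.0747]
nose near rim [0.5291 0.0704 0.128 ] ctr r4.5 [0.532  0.0738]
[[147 175 182 181 177 170 171 169 171 176 183 183 184 185 186 183 183 184]
 [151 182 186 183 171 153 143 144 146 170 185 184 189 187 188 184 185 184]
 [156 182 183 183 176 154 138 143 147 173 186 187 186 187 186 185 186 187]
 [171 186 188 187 184 175 169 168 174 182 187 187 185 187 190 186 188 187]
 [157 185 190 189 187 187 182 181 183 184 186 184 186 191 195 200 201 201]
 [162 196 203 205 209 208 206 187 178 178 179 179 190 219 230 235 236 237]
 [226 239 240 242 243 245 237 198 162 154 153 161 204 244 249 250 251 251]
 [250 251 252 252 252 252 250 234 190 161 160 177 230 250 253 253 253 253]
 [253 253 253 253 253 253 253 249 239 222 223 234 248 253 253 253 253 253]
 [253 253 253 253 253 253 253 253 252 249 249 250 252 253 253 253 253 253]]
```

>>> {"op": "move_arm", "data": {
  "rows": [
    [0.5,-1.8,0,0,1],
    [0,0,-10,0,1],
    [0,0,-10,0,1],
    [0,0,-8,0,1],
    [0,0,-4,0,1],
    [0,0,0,0,1],
    [0,0,0,0,1]
  ]
}}

```text
time: 5.3
tool_pos: [0.5326, 0.0719, 0.1767]
tool_rot: [3.141, 0.0, 2.683]
contact_force: [-0.7, -0.5, -0.2]
opening: 0.0218
grip_force: 25.0
```

```bash
python3 - <<'E'
from h import *
import cv2
from cell import monitor
o=monitor.observe();print(o["tool_pos"],o["contact_force"])
a=cv2.cvtColor(vision.read_camera("scene"),cv2.COLOR_RGB2BGR);cv2.imwrite("pics/scene2.png",a)
cv2.imwrite("pics/c4.png",cv2.resize(a[235:295,265:345],None,fx=10,fy=10,interpolation=cv2.INTER_CUBIC))
E
```

```text
[0.53262537 0.07192531 0.17673961] [-0.6524495  -0.46552607 -0.16772178]
```

View pics/c4.png

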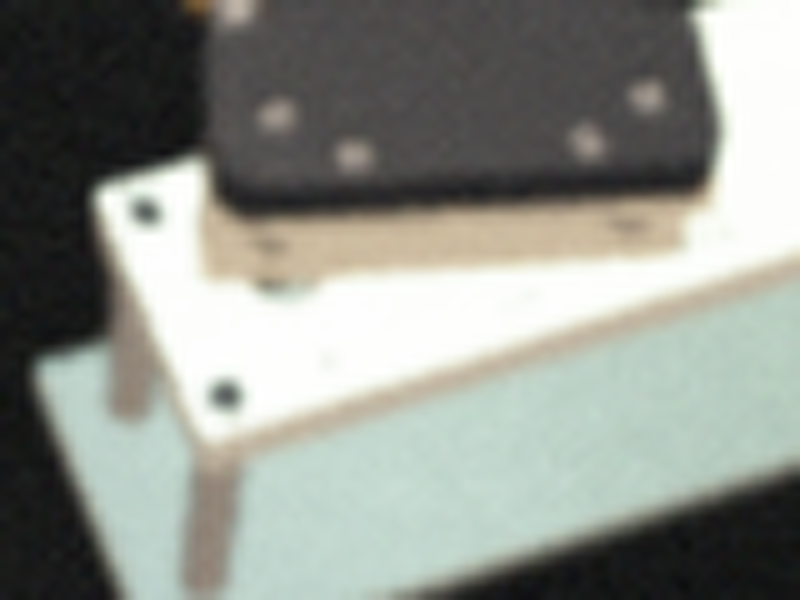

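The gripper body now hides the nose and most of hole 1 (around 285,285), so I'll go down gently by feel.

>>> {"op": "move_arm", "data": {
  "rows": [
    [0,0,-2,0,1],
    [0,0,-2,0,1],
    [0,0,-1,0,1],
    [0,0,-1,0,1],
    [0,0,-1,0,1],
    [0,0,-1,0,1],
    [0,0,-1,0,1],
    [0,0,0,0,1]
  ]
}}

```text
time: 6.15
tool_pos: [0.5324, 0.0719, 0.1676]
tool_rot: [-3.142, -0.0, 2.683]
contact_force: [0.9, 0.0, -1.4]
opening: 0.0216
grip_force: 25.0
```

>>> {"op": "move_arm", "data": {
  "rows": [
    [0,0,-2,0,1],
    [0,0,-3,0,1],
    [0,0,-5,0,1],
    [0,0,-5,0,1],
    [0,0,-5,0,1],
    [0,0,-5,0,1],
    [0,0,-5,0,1],
    [0,0,0,0,1]
  ]
}}

```text
time: 6.95
tool_pos: [0.5321, 0.0719, 0.1369]
tool_rot: [-3.141, -0.001, 2.683]
contact_force: [-0.5, -0.4, -2.8]
opening: 0.0215
grip_force: 25.0
```

Hole 1 passes freely. On to hole 2.

>>> {"op": "move_arm", "data": {
  "rows": [
    [0,0,5,0,1],
    [0,0,12,0,1],
    [0,0,12,0,1],
    [0,0,12,0,1],
    [7,-1.2,0,0,1],
    [12,-2.1,0,0,1],
    [12,-2.1,0,0,1],
    [8,-1.5,0,0,1],
    [0,0,0,0,1],
    [0,0,-2,0,1],
    [0,0,-2,0,1],
    [0,0,0,0,1]
  ]
}}

```text
time: 8.15
tool_pos: [0.5709, 0.0652, 0.1744]
tool_rot: [-3.141, -0.001, 2.683]
contact_force: [0.2, 0.1, -0.8]
opening: 0.0215
grip_force: 25.0
```

>>> {"op": "move_arm", "data": {
  "rows": [
    [0,0,-1,0,1],
    [0,0,-1,0,1],
    [0,0,-1,0,1],
    [0,0,0,0,1],
    [0,0,0,0,1]
  ]
}}

```text
time: 8.65
tool_pos: [0.5715, 0.065, 0.1718]
tool_rot: [3.141, -0.0, 2.683]
contact_force: [0.7, -0.0, -2.2]
opening: 0.0213
grip_force: 25.0
```

>>> {"op": "move_arm", "data": {
  "rows": [
    [0,0,-1,0,1],
    [0,0,-1,0,1],
    [0,0,0,0,1],
    [0,0,0,0,1]
  ]
}}

```text
time: 9.05
tool_pos: [0.5715, 0.065, 0.1697]
tool_rot: [3.141, -0.0, 2.683]
contact_force: [0.2, -0.8, -0.9]
opening: 0.0212
grip_force: 25.0
```

>>> {"op": "move_arm", "data": {
  "rows": [
    [0,0,-1,0,1],
    [0,0,-1,0,1],
    [0,0,0,0,1],
    [0,0,0,0,1]
  ]
}}

```text
time: 9.45
tool_pos: [0.5717, 0.0652, 0.1677]
tool_rot: [3.141, 0.0, 2.683]
contact_force: [0.6, 0.8, -2.1]
opening: 0.0213
grip_force: 25.0
```

>>> {"op": "move_arm", "data": {
  "rows": [
    [0,0,-1,0,1],
    [0,0,-1,0,1],
    [0,0,-2,0,1],
    [0,0,0,0,1]
  ]
}}

```text
time: 9.85
tool_pos: [0.5716, 0.0651, 0.1635]
tool_rot: [3.141, -0.0, 2.683]
contact_force: [1.9, 1.7, -1.7]
opening: 0.0217
grip_force: 25.0
```

>>> {"op": "move_arm", "data": {
  "rows": [
    [0,0,-3,0,1],
    [0,0,-4,0,1],
    [0,0,-4,0,1],
    [0,0,0,0,1]
  ]
}}

```text
time: 10.25
tool_pos: [0.5714, 0.0652, 0.152]
tool_rot: [3.141, -0.001, 2.683]
contact_force: [2.4, 2.9, -4.1]
opening: 0.0213
grip_force: 25.0
```

>>> {"op": "move_arm", "data": {
  "rows": [
    [0.3,0.4,0,0,1],
    [0,0,0,0,1],
    [0,0,-4,0,1],
    [0,0,-4,0,1],
    [0,0,-4,0,1],
    [0,0,-4,0,1],
    [0,0,0,0,1],
    [0,0,0,0,1]
  ]
}}

```text
time: 11.05
tool_pos: [0.5717, 0.0654, 0.1364]
tool_rot: [-3.141, -0.0, 2.683]
contact_force: [2.0, 0.4, -2.3]
opening: 0.0215
grip_force: 25.0
```

Hole 2 passes. On to hole 3.

>>> {"op": "move_arm", "data": {
  "rows": [
    [0,0,5,0,1],
    [0,0,12,0,1],
    [0,0,12,0,1],
    [0,0,12,0,1],
    [7.5,-1.4,0,0,1],
    [12,-2.3,0,0,1],
    [12,-2.3,0,0,1],
    [8,-1.6,0,0,1],
    [0,0,-2,0,1],
    [0,0,-2,0,1],
    [0,0,0,0,1],
    [0,0,0,0,1]
  ]
}}

```text
time: 12.25
tool_pos: [0.6109, 0.058, 0.1737]
tool_rot: [-3.141, -0.0, 2.683]
contact_force: [-0.1, 0.4, -2.1]
opening: 0.0213
grip_force: 25.0
```

>>> {"op": "move_arm", "data": {
  "rows": [
    [0,0,-1,0,1],
    [0,0,-1,0,1],
    [0,0,0,0,1],
    [0,0,0,0,1],
    [0,0,0,0,1]
  ]
}}

```text
time: 12.75
tool_pos: [0.6113, 0.0578, 0.1718]
tool_rot: [3.141, 0.0, 2.683]
contact_force: [-0.7, 0.0, -2.2]
opening: 0.0216
grip_force: 25.0
```

>>> {"op": "move_arm", "data": {
  "rows": [
    [0,0,-1,0,1],
    [0,0,0,0,1],
    [0,0,0,0,1]
  ]
}}

```text
time: 13.05
tool_pos: [0.6113, 0.0578, 0.1707]
tool_rot: [3.142, -0.0, 2.683]
contact_force: [-0.3, 0.2, -1.2]
opening: 0.0214
grip_force: 25.0
```

>>> {"op": "move_arm", "data": {
  "rows": [
    [0,0,-0.7,0,1],
    [0,0,0,0,1],
    [0,0,0,0,1]
  ]
}}

```text
time: 13.35
tool_pos: [0.6114, 0.0579, 0.1701]
tool_rot: [3.141, 0.0, 2.683]
contact_force: [0.5, -0.5, -0.3]
opening: 0.0212
grip_force: 25.0
```

>>> {"op": "move_arm", "data": {
  "rows": [
    [0,0,-0.7,0,1],
    [0,0,0,0,1],
    [0,0,0,0,1]
  ]
}}

```text
time: 13.65
tool_pos: [0.6115, 0.0579, 0.1696]
tool_rot: [3.141, 0.001, 2.683]
contact_force: [0.5, 0.7, 1.0]
opening: 0.0215
grip_force: 25.0
```

>>> {"op": "move_arm", "data": {
  "rows": [
    [0,0,-0.5,0,1],
    [0,0,0,0,1],
    [0,0,0,0,1]
  ]
}}

```text
time: 13.95
tool_pos: [0.6116, 0.0579, 0.1694]
tool_rot: [3.141, 0.001, 2.683]
contact_force: [0.0, -0.8, 5.6]
opening: 0.0214
grip_force: 25.0
```

Hole 3 turned it away: contact about 1.5 mm into the mouth chamfer, roughly 6 N with no side force. It goes back to hole 2 to hang there.

>>> {"op": "move_arm", "data": {
  "rows": [
    [0,0,0,0,1],
    [0,0,2,0,1],
    [0,0,6,0,1],
    [0,0,0,0,1],
    [-8,1.6,0,0,1],
    [-12,2.3,0,0,1],
    [-12,2.3,0,0,1],
    [-7.3,1.4,0,0,1],
    [0,0,-2,0,1],
    [0,0,-2,0,1],
    [0,0,0,0,1],
    [0,0,0,0,1]
  ]
}}

```text
time: 15.15
tool_pos: [0.5723, 0.0653, 0.1726]
tool_rot: [3.142, -0.0, 2.683]
contact_force: [-0.2, -1.3, -3.0]
opening: 0.0213
grip_force: 25.0
```

>>> {"op": "move_arm", "data": {
  "rows": [
    [0,0,-2,0,1],
    [0,0,-1,0,1],
    [0,0,-1,0,1],
    [0,0,-1,0,1],
    [0,0,-1,0,1],
    [0,0,0,0,1],
    [0,0,0,0,1]
  ]
}}

```text
time: 15.85
tool_pos: [0.572, 0.0654, 0.1668]
tool_rot: [3.141, -0.0, 2.683]
contact_force: [0.3, 0.0, -2.2]
opening: 0.0216
grip_force: 25.0
```

>>> {"op": "move_arm", "data": {
  "rows": [
    [0,0,-4,0,1],
    [0,0,-6,0,1],
    [0,0,-6,0,1],
    [0,0,-6,0,1],
    [0,0,-6,0,1],
    [0,0,-6,0,1],
    [0,0,0,0,1]
  ]
}}

```text
time: 16.55
tool_pos: [0.5718, 0.0655, 0.1319]
tool_rot: [-3.141, -0.001, 2.683]
contact_force: [0.8, 0.3, -2.2]
opening: 0.0213
grip_force: 25.0
```

>>> {"op": "move_arm", "data": {
  "rows": [
    [0,0,-6,0,1],
    [0,0,-6,0,1],
    [0,0,-4,0,1],
    [0,0,-4,0,1],
    [0,0,-2,0,1],
    [0,0,-2,0,1],
    [0,0,0,0,1],
    [0,0,0,0,1]
  ]
}}

```text
time: 17.35
tool_pos: [0.572, 0.0654, 0.1089]
tool_rot: [3.142, -0.0, 2.683]
contact_force: [0.2, 0.6, -1.9]
opening: 0.0215
grip_force: 25.0
```

>>> {"op": "move_arm", "data": {
  "rows": [
    [0,0,-1,0,1],
    [0,0,-1,0,1],
    [0,0,-1,0,1],
    [0,0,0,0,1],
    [0,0,0,0,1]
  ]
}}

```text
time: 17.85
tool_pos: [0.572, 0.0655, 0.1058]
tool_rot: [3.141, 0.0, 2.683]
contact_force: [1.1, 0.8, -1.7]
opening: 0.0217
grip_force: 25.0
```

>>> {"op": "move_arm", "data": {
  "rows": [
    [0,0,-0.7,0,1],
    [0,0,-0.7,0,1],
    [0,0,0,0,1],
    [0,0,0,0,1]
  ]
}}

```text
time: 18.25
tool_pos: [0.5723, 0.0656, 0.1047]
tool_rot: [3.141, 0.001, 2.683]
contact_force: [1.2, 2.1, -0.1]
opening: 0.0218
grip_force: 25.0
```

Contact is starting at the expected height of about 0.1045.

>>> {"op": "move_arm", "data": {
  "rows": [
    [0.1,0.2,-0.6,0,1],
    [0,0,0,0,1],
    [0,0,0,0,1]
  ]
}}

```text
time: 18.55
tool_pos: [0.5724, 0.0656, 0.1043]
tool_rot: [3.141, 0.001, 2.683]
contact_force: [0.4, 1.5, 5.5]
opening: 0.0215
grip_force: 25.0
```

>>> {"op": "move_arm", "data": {
  "rows": [
    [0,0,-0.5,0,1],
    [0,0,0,0,1],
    [0,0,0,0,1]
  ]
}}

```text
time: 18.85
tool_pos: [0.5724, 0.0657, 0.1041]
tool_rot: [3.141, 0.001, 2.683]
contact_force: [-0.5, 2.1, 6.8]
opening: 0.0216
grip_force: 25.0
```

Seated: the shoulder is about 5.4 mm above the plate. Releasing.

>>> {"op": "move_arm", "data": {
  "rows": [
    [0,0,0.4,0,1],
    [0,0,0,0,0.5],
    [0,0,0,0,0.2],
    [0,0,0,0,0],
    [0,0,0,0,-0.3],
    [0,0,0,0,-0.6],
    [0,0,0,0,-0.6]
  ]
}}

```text
time: 19.55
tool_pos: [0.572, 0.0656, 0.1036]
tool_rot: [-3.142, -0.0, 2.683]
contact_force: [0.5, 0.3, 0.8]
opening: 0.0585
grip_force: 0.0
```

>>> {"op": "move_arm", "data": {
  "rows": [
    [0,0,5,0,-0.6],
    [0,0,15,0,-0.6],
    [0,0,30,0,-0.6],
    [0,0,30,0,-0.6],
    [0,0,30,0,-0.6],
    [-20,20,10,0,-0.6],
    [-30,35,0,0,-0.6],
    [-30,35,0,0,-0.6],
    [-30,35,0,0,-0.6],
    [-20,30,0,0,-0.6],
    [0,0,0,0,-0.6],
    [0,0,0,0,-0.6]
  ]
}}

```text
time: 20.75
tool_pos: [0.442, 0.2211, 0.2243]
tool_rot: [3.141, 0.001, 2.685]
contact_force: [0.6, -0.2, 0.2]
opening: 0.0733
grip_force: 0.0
```

```bash
python3 - <<'E'
from h import *
import cv2
im=np.zeros((600,800,3),np.uint8)
a=cv2.cvtColor(vision.read_camera("scene"),cv2.COLOR_RGB2BGR)
b=cv2.cvtColor(vision.read_camera("top"),cv2.COLOR_RGB2BGR)
im[:400,:500]=cv2.resize(a[215:295,270:370],None,fx=5,fy=5,interpolation=cv2.INTER_CUBIC)
im[:500,510:800]=cv2.resize(b[125:225,312:370],None,fx=5,fy=5,interpolation=cv2.INTER_CUBIC)
cv2.imwrite("pics/c5.png",im)
E
```

```text
(no output)
```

View pics/c5.png

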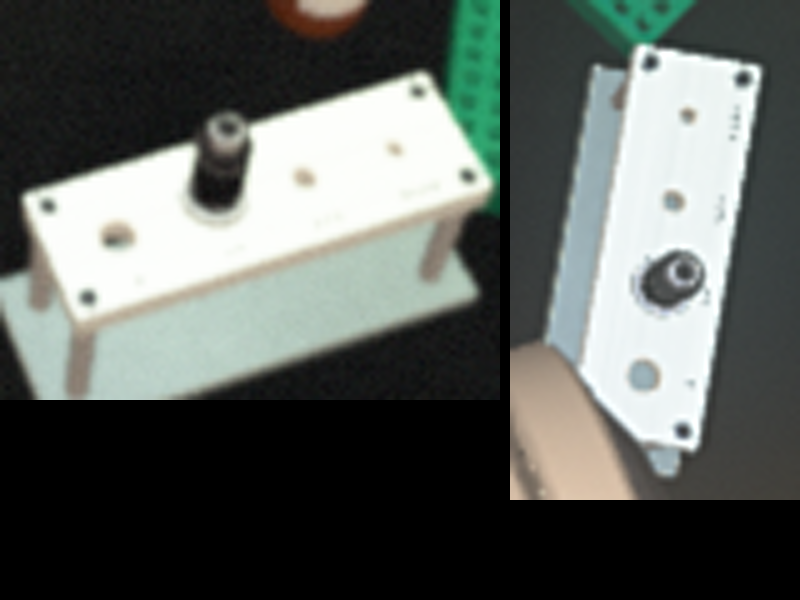

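The probe stands in hole 2: its plug is at (228,127) in the scene crop and (685,271) in the top crop. I'll check the tilt from these, then hand in.

```bash
python3 - <<'E'
from h import *
from cell import workorder
t=ray("top",346.6,178.8,.1455)[:2];s=ray("scene",315.2,240.0,.1455)[:2]
d=[(t-[.5715,.0665])*1e3,(s-[.5719,.0649])*1e3];print(d)
if max(np.abs(np.mean(d,0)))<3: print(workorder.hand_in())
E
```

```text
[array([-0.03303135, -0.11530878]), array([0.20745913, 0.38254651])]
the job is handed in; nothing more can be done
None
```

The probe passed holes 1 and 2 and was turned away by hole 3 under a light touch of about 6 N, so its shaft is 11.5 mm. It now hangs upright and snug in hole 2, released, and the job is handed in.

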